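Load a sample cartridge and index the carriage to the read position

TASK

First seat the white sample cartridge fully down in the carriage's nest, with its blue tab in the open slot of the nest, and let go of it. Then pull up the red lock knob, slide the carriage one hole along to the hole beside the green marker, let the pin drop into it and push the knob fully down. Finish while still holding the knob pressed fully down, since the reader only reads while it is held; leave the jar, bottle and flask alone.

Things in the scene. Friction and masses are not known exactly. Their poses are not given: they have to be found in the camera images.
- indexer: Indexing stage fixed to the bench: grey-painted base plate 190 x 280 x 10 mm with a guide rail along its y axis. Origin on the bench surface, under the middle of the rail; its y axis is the carriage's direction of travel. The plate spans x -128 to +62 mm and y -140 to +140 mm. A dark steel index strip (26 mm wide, 150 mm long, top 26 mm above the bench) runs along y at x = -75 mm and has three 10.5 mm holes at y = -45, 0 and +45 mm, into which the lock pin drops.
- carriage (a joint): Position (m) of the carriage along the stage's y axis: 0 in the middle hole, where it starts locked, +0.045 and -0.045 in the two outer holes, end stops at +-0.062. It slides with about 2 N of friction once the pin is out. Nest and knob ride on it.
- nest (a point): Centre of the floor of the yellow nest on the carriage, 36 mm above the bench; axes as the stage's. Above the stage's origin when the carriage is at 0. Pocket 66 mm (x) by 30 mm (y), with walls 8 mm high topped by a flared lip that reaches 14 mm above the floor and about 6 mm outwards. The middle 40 mm of both long side walls is open for the fingers. The +x end wall has an open slot 20 mm wide for the cartridge's tab; the -x end wall is closed.
- nest_slot (a point): Where the tab belongs: floor level in the slot of the nest, 37 mm from point nest along +x.
- cartridge: White block 60 x 26 x 36 mm (x, y, z) with two grey caps 5 mm high on top and a thin blue stripe; origin at the centre of the underside of the block. A blue tab 12 mm wide and 20 mm high sticks out 12 mm from its +x end. Mass about 90 g. Stands upright on the bench left or right of the stage, its tab pointing anywhere in the half-plane away from the robot (+x axis within 1.5 rad of world +x). Seated, its origin is at point nest and its x axis points as the stage's +x axis.
- tab (a point): Underside of the cartridge's blue tab, 37 mm from the cartridge's origin along its +x.
- knob_top (a point): Centre of the top of the red round lock knob, 25 mm in diameter and 28 mm tall, upright, 75 mm from point nest along the stage's -x. Its top is 84 mm above the bench at rest, 80 mm fully pressed. A steel sleeve 19 mm in diameter stands below it up to 50 mm above the bench. The knob moves only up and down on the carriage.
- plunger (a joint): Height (m) of the knob and its 8 mm round-ended pin above fully pressed: 0 fully pressed home, about 0.004 at rest in a hole (spring, pin still 10 mm in the hole, carriage locked with about 1 mm of play), about 0.014 with the pin standing on the strip between holes, so pull above 0.015 to slide freely; top stop 0.020. Springy at 0.7 N per mm each way from its rest: about 8 N up at 0.016, about 3 N down to press it home, which must be kept up or it springs back to rest.
- pin_tip (a point): Lower end of the lock pin, on the knob's axis.
- green_marker: Green tile 20 x 26 x 5 mm lying on the base plate beside the outer hole that is the read position; origin under its centre. It is at y = +45 or -45 mm of the stage, x = -105 mm.
- read_hole (a point): Centre of the mouth of the read hole in the index strip, 30 mm from the green marker along the stage's +x, 26 mm above the bench.
- white_marker: Plain white tile of the same size beside the other outer hole, which is not wanted.
- jar: White jar with a cap, 56 mm in diameter, 75 mm tall, bystander on the other side of the stage from the cartridge; origin under its centre.
- amber_bottle: Amber bottle, 66 mm in diameter, 140 mm tall, bystander beyond the stage; origin under its centre.
- flask: Glass conical flask, 74 mm in diameter, 103 mm tall, bystander beyond the stage; origin under its centre.
Things that resemble listed ones, but are neither listed nor needed, are in the scene too. What is shaped like the cartridge but purple is not meant.

How it is judged:
On the way, in this order (a step that is already met when the one before it is completed fails the run):
1. the cartridge is seated in the nest, tab in the slot, and let go, the carriage still locked in the middle hole (horizontal distance between cartridge and nest below 0.0045 m and z of cartridge in the frame of nest below 0.0025 m and angle between cartridge's own z axis and vertical below 0.06 rad and horizontal distance between tab and nest_slot below 0.008 m and contact force between the fingers and cartridge below 0.2 N and value of joint carriage between -0.006 and 0.006 m and value of joint plunger below 0.008 m), for 0.2 s.
2. the knob is pulled up (value of joint plunger above 0.011 m), for 0.1 s.
At the end, for the whole second after the job is handed in: Cartridge in the nest: within 4.5 mm of its centre, underside under 2.5 mm above the floor, upright, tab in the slot. Pin within 4 mm of the read hole's centre, carriage at rest, fingers on the knob (over 2 N), knob within 1.5 mm of fully pressed (horizontal distance between cartridge and nest below 0.0045 m and z of cartridge in the frame of nest below 0.0025 m and angle between cartridge's own z axis and vertical below 0.06 rad and horizontal distance between tab and nest_slot below 0.008 m and horizontal distance between pin_tip and read_hole below 0.004 m and value of joint plunger below 0.0015 m and contact force between the fingers and plunger above 2 N and velocity of joint carriage between -0.01 and 0.01 m/s); the arm keeps its last pose, push and grip.
It fails at once if the jar is shoved or knocked over (distance of jar from where it was at the start of the episode above 0.03 m or angle between jar's own z axis and vertical above 0.35 rad).
It fails at once if the amber bottle is shoved or knocked over (distance of amber_bottle from where it was at the start of the episode above 0.03 m or angle between amber_bottle's own z axis and vertical above 0.35 rad).
It fails at once if the flask is shoved or knocked over (distance of flask from where it was at the start of the episode above 0.03 m or angle between flask's own z axis and vertical above 0.35 rad).
It also fails if it takes over 51 s, if anything falls off the work surface, if the arm or the gripper's body presses on something with over 40 N, if the wrist force passes 120 N, or if a joint passes its speed limit or range.

ROBOT

A 7-joint arm with a two-finger parallel gripper is mounted at the origin on the work surface. World frame = base frame: x ahead of the robot, y to its left, z up, the work surface at z = 0. Lengths are in m, angles in rad, forces in N, time in s.
With the tool pointing down it reaches from about 0.4 to 0.85 m from the base axis. Payload 10.4 kg.
Tool frame: the origin (TCP) lies between the finger pads; the fingertips stand 11 mm ahead of it and the grasp point (between the pads) lies 8 mm behind it (tip_reach is the distance from the TCP to the fingertips, in m); z points along the fingers, y is the line along which they close (so a half turn about z gives the same grasp; the last joint's range is limited). The gripper opens to 85 mm and grips with 20 to 120 N. Pads are 22 mm wide; open, the fingers measure 114 mm over their backs; the gripper's body (76 mm by 85 mm) begins 54 mm behind the grasp point. The pads swing forward as they close: fully open they stand 13 mm farther back than shut.
Start: joints at [1.118, 0.332, -0.065, 1.46, 0.022, 1.35, -0.088], TCP at [0.26, -0.568, 0.242] pointing down, gripper open.
Joint ranges: [-2.6, 2.6], [-0.5, 2.12], [-1.47, 1.34], [0.16, 2.42], [-1.27, 4.41], [0.06, 2.06], [-2.6, 2.6]. Speed limits (rad/s): [2.22, 2.22, 2.79, 2.79, 3.14, 3.14, 3.14].

INTERFACE

Orientations are given as a unit quaternion [x, y, z, w].
In Python, from workcell import * gives the robot as it stands.
- The arm moves only by the shell command python3 -m inch 'ROWS' [OPENING] [FORCE]. ROWS is JSON, a list of rows, each an object with "slide": the shift along the world's x, y, z in m, a list of three; "yaw": the turn about the world's z in rad. A call has 1 to 20 rows; each row is the pose to reach, as a shift and turn from the pose commanded when the call began; what a row does not reach only later rows make up. A row lasts 1/12 s, in which the tool goes at most 41.7 mm and 7.16 degrees, less where a joint would pass 70% of its speed; a pose out of reach is approached as far as the arm can. A call with a gripper value outside its range is refused whole. OPENING is the closure in counts, from 0 (fully open) to 255 (shut), set as the call begins (- or left out, the last holds). The fingers move at their own pace and stop on an object; FORCE is the grip in N (left out, the last holds). Time passes only in rows, so rows that repeat a pose let the fingers close. It gives the time, the measured TCP pose, the force, the opening and the grip force at its end, in the units of the state.
- get_obs(): the state, without advancing time (a new reading comes with each control period).
- camera(name): name is "scene" or "top" or "wrist"; returns a dict with "frame" (480x640x3 uint8, red, green, blue), "fx", "fy", "cx", "cy" (pixels), "extrinsics" (4x4, takes a point from world to camera coordinates). Camera axes: x right, y down, z forward; pixel columns grow to the right and rows downward; lengths in m; the calibration is good to about 2 mm. A picture is of the moment at which its call begins. There is no depth.
- hand_in(): hands the job in; it is judged then, once.
The state is a dict: "clock": time; "joint_pos": joint angles; "joint_velocities": joint speeds; "tau": joint torques, N m; "position": TCP position; "ee_rot": TCP orientation; "ft_force": force on the tool from outside, world axes, zero at the start; "torque": the same for the moment, N m; "grip_width": opening from 0.0 (shut) to 1.0 (fully open); "grasp_force": force on a finger pad.
Only numpy, scipy, OpenCV 4.12 (cv2) and the standard library are available. Lean on these libraries where they do the work, as an engineer would, in place of code of your own. Each camera call takes 0.05 s, during which the arm holds its last target. There are 200 camera calls.

## Working session

There is one attempt and no reset: what is moved stays moved. The work goes in short steps, Python scripts to look and compute and a shell command to move; the robot and the scene stay as the last step left them, time stands still between calls to the robot, and variables do not carry over. Pictures are saved under pics/ and viewed, at most 10 in all, crops included, and the job is handed in when it is done.

```bash
mkdir -p pics; ls
cat > h.py <<'E'
from workcell import *
import numpy as np, cv2
def snap(n,f):
    c=camera(n); cv2.imwrite('pics/'+f,c['frame'][:,:,::-1]); np.save('pics/'+f+'.npy',c,allow_pickle=True); return c
def load(f): return np.load('pics/'+f+'.npy',allow_pickle=True).item()
def ray(c,u,v,z):
    E=np.array(c['extrinsics']);R=E[:3,:3];t=E[:3,3]
    d=R.T@np.array([(u-c['cx'])/c['fx'],(v-c['cy'])/c['fy'],1]);o=-R.T@t
    return o+d*(z-o[2])/d[2]
def proj(c,p):
    E=np.array(c['extrinsics']);q=E[:3,:3]@np.array(p)+E[:3,3]
    return np.array([c['fx']*q[0]/q[2]+c['cx'],c['fy']*q[1]/q[2]+c['cy']])
E
python3 - <<'E'
from h import *
for n in ['top','scene']:
    c=snap(n,n+'1.png');R=np.array(c['extrinsics']);print(n,-R[:3,:3].T@R[:3,3],c['fx'])
print(get_obs())
E
```

```text
pics
top [ 0.51297233 -0.03176562  1.06770177] 513.4554198075709
scene [1.10969299 0.46970703 1.11406569] 598.7541903788722
{'clock': 0.1, 'joint_pos': array([ 1.11839778,  0.33282244, -0.06468616,  1.46080314,  0.02157551,
        1.34986392, -0.08845987]), 'joint_velocities': array([ 0.0017913 , -0.00208876, -0.00017676, -0.00362728,  0.00084312,
       -0.00031821, -0.00090611]), 'tau': array([ 2.44972405e-03, -6.26747203e+01,  4.96131554e-02, -3.92428493e+01,
        1.62152702e-02,  7.09000829e-03,  1.56678664e-05]), 'position': array([ 0.2603098 , -0.56789505,  0.2416127 ]), 'ee_rot': array([ 9.76993466e-01,  2.13268391e-01, -1.43415213e-04, -5.84091813e-04]), 'ft_force': array([-1.03236145, -0.84265977, -0.5880074 ]), 'torque': array([-0.00731931,  0.02143096,  0.02938097]), 'grasp_force': 0.0, 'grip_width': 1.0010503025353237}
```

View pics/top1.png

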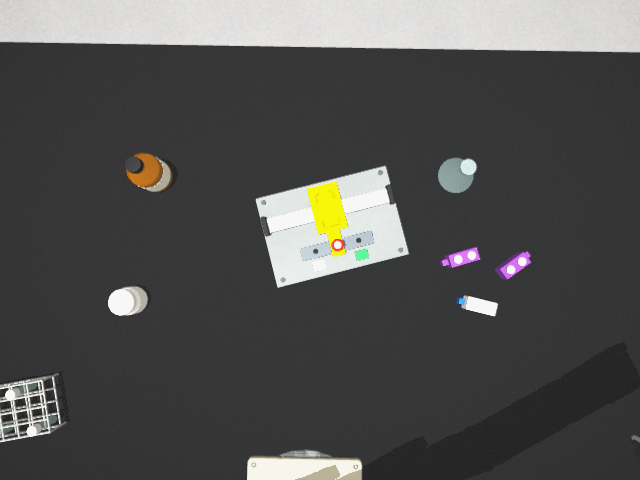

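View pics/scene1.png

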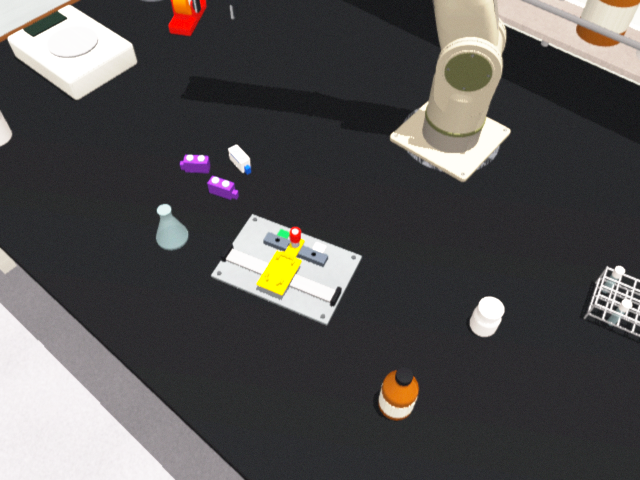

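The top view shows the stage centred near (332,226), with the red knob at (338,245) and the green marker at (362,255), to the right, which is the stage's -y side. Candidates for the cartridge:
- White block with a blue tab at (480,306), tab at (461,301).
- Purple look-alikes at (462,258) and (515,264).
- White jar at (123,301), which is a bystander.

I choose the white block at (480,306). Next I measure poses by silhouette fit in both cameras and check the choice in a close crop.

```bash
cat >> h.py <<'E'
from scipy.optimize import minimize
def box(x0,x1,y0,y1,z0,z1): return np.array([[x,y,z] for x in(x0,x1) for y in(y0,y1) for z in(z0,z1)])
S=8
def sil(c,pts,p,roi):
    a=p[2];R=np.array([[np.cos(a),-np.sin(a),0],[np.sin(a),np.cos(a),0],[0,0,1]])
    q=np.array([proj(c,R@k+[p[0],p[1],p[3] if len(p)>3 else 0]) for k in pts])
    m=np.zeros(((roi[3]-roi[1])*S,(roi[2]-roi[0])*S),np.uint8)
    h=cv2.convexHull(((q+.5-np.array(roi[:2]))*S).astype(np.float32)).astype(np.int32)
    cv2.fillConvexPoly(m,h,1);return m
def fit(views,pts,p0,step=(.006,.006,.1)):
    # views: (cam, mask, roi)
    ms=[cv2.resize(m[r[1]:r[3],r[0]:r[2]].astype(np.float32),None,fx=S,fy=S,interpolation=cv2.INTER_LINEAR)>.5 for c,m,r in views]
    def f(p):
        e=0
        for (c,_,r),m in zip(views,ms):
            s=sil(c,pts,p,r)>0; e+=1-(s&m).sum()/max(1,(s|m).sum())
        return e/len(views)
    p0=np.array(p0,float)
    for k in range(3):
        sx=np.vstack([p0]+[p0+np.eye(3)[i]*step[i]/2**k for i in range(3)])
        r=minimize(f,p0,method='Nelder-Mead',options=dict(initial_simplex=sx,xatol=1e-5,fatol=1e-5));p0=r.x
    return r.x,r.fun
def hsv(c): return [x.astype(int) for x in cv2.split(cv2.cvtColor(c['frame'],cv2.COLOR_RGB2HSV))]
def largest(m):
    n,l,s,_=cv2.connectedComponentsWithStats(m.astype(np.uint8)); return l==1+np.argmax(s[1:,4])
def cen(m): y,x=np.nonzero(m); return x.mean(),y.mean()
CART=np.vstack([box(-.03,.03,-.013,.013,0,.036),box(-.022,.022,-.004,.004,.036,.041)])
PLATE=box(-.128,.062,-.14,.14,0,.01)
E
python3 - <<'E'
from h import *
V=[];P=[]
for n,rc,rp in [('top',(450,285,510,330),(240,150,425,300)),('scene',(220,135,265,185),(200,205,375,330))]:
    c=load(n+'1.png');H,Sa,Va=hsv(c)
    def inroi(m,r):
        z=np.zeros_like(m);z[r[1]:r[3],r[0]:r[2]]=m[r[1]:r[3],r[0]:r[2]];return z
    m=largest(inroi((Va>90)&(Sa<60),rc));V.append((c,m,rc))
    b=inroi((H>95)&(H<125)&(Sa>110)&(Va>70),rc);print(n,'blue',b.sum(),'white',m.sum(),ray(c,*cen(b),.015))
    if n=='top': p0=np.r_[ray(c,*cen(m),.03)[:2],1.3]
    mp=inroi(Va>80,rp);mp=largest(cv2.morphologyEx(mp.astype(np.uint8),cv2.MORPH_CLOSE,np.ones((7,7))));P.append((c,mp,rp))
    red=inroi(((H<6)|(H>174))&(Sa>150)&(Va>100),rp);g=inroi((H>50)&(H<85)&(Sa>100),rp)
    print(' red',ray(c,*cen(red),.078),'green',cen(g),ray(c,*cen(g),.005))
for v in (V,V[:1],V[1:]): print('cart',fit(v,CART,p0))
for v in (P,P[:1],P[1:]): print('plate',fit(v,PLATE,[.5,0,.24]))
c=load('top1.png')['frame'][225:345,420:550,::-1]
cv2.imwrite('pics/crop1.png',cv2.resize(c,None,fx=4,fy=4,interpolation=cv2.INTER_CUBIC))
E
```

```text
top blue 57 white 488 [ 0.43940468 -0.31207992  0.015     ]
 red [ 0.54717755 -0.05843163  0.078     ] green (np.float64(361.4117647058824), np.float64(254.1596638655462)) [ 0.5306234  -0.10994358  0.005     ]
scene blue 58 white 397 [ 0.43980833 -0.30865313  0.015     ]
 red [ 0.54865796 -0.05373177  0.078     ] green (np.float64(283.0759493670886), np.float64(233.49367088607596)) [ 0.52361102 -0.11464186  0.005     ]
cart (array([ 0.43016256, -0.34946103,  1.32289859]), np.float64(0.16903418145957994))
cart (array([ 0.43137937, -0.34966474,  1.36876817]), np.float64(0.11027367640699326))
cart (array([ 0.42634117, -0.35154968,  1.37816153]), np.float64(0.13987374293474275))
plate (array([ 0.61850661, -0.03850199,  0.26904539]), np.float64(0.0274070649639796))
plate (array([ 0.61955729, -0.03813515,  0.27086563]), np.float64(0.01192810883158868))
plate (array([ 0.61620087, -0.03918063,  0.26729434]), np.float64(0.01762444447357725))
```

View pics/crop1.png

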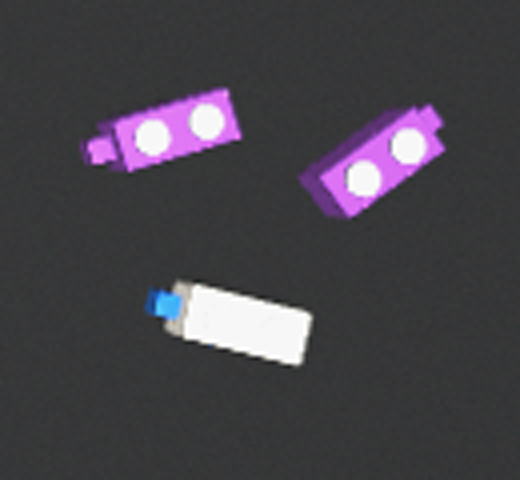

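The crop shows the white block with its blue tab at (165,303) pointing image-left, clearly distinct from the two purple ones. The numbers agree with the description: knob measured 75 mm from the stage origin, marker on the -y side. I go above the cartridge and look from close by.

```bash
python3 -m inch '[{"slide":[0.085,0.109,-0.02],"yaw":0.45},{"slide":[0.085,0.109,-0.02],"yaw":0.45},{"slide":[0.085,0.109,-0.02],"yaw":0.45},{"slide":[0.085,0.109,-0.02],"yaw":0.45},{"slide":[0.17,0.218,-0.04],"yaw":0.9},{"slide":[0.17,0.218,-0.04],"yaw":0.9},{"slide":[0.17,0.218,-0.04],"yaw":0.9},{"slide":[0.17,0.218,-0.04],"yaw":0.9},{"slide":[0.17,0.218,-0.04],"yaw":0.9},{"slide":[0.17,0.218,-0.04],"yaw":0.9},{"slide":[0.17,0.218,-0.04],"yaw":0.9}]' 70 40
python3 - <<'E'
from h import *
c=snap('wrist','w1.png');E=np.array(c['extrinsics']);print(-E[:3,:3].T@E[:3,3],c['fx'],get_obs()['position'],get_obs()['ee_rot'])
print(proj(c,[.4305,-.3495,.036]))
E
```

```text
clock: 1.02
position: [0.4296, -0.3511, 0.2022]
ee_rot: [0.788, 0.616, -0.0, -0.0]
ft_force: [-0.3, 0.9, 1.2]
grip_width: 0.725
grasp_force: 0.0
[ 0.45087112 -0.27183841  0.33275138] 387.1395346698467 [ 0.42947912 -0.3514487   0.20225815] [ 7.87982047e-01  6.15698156e-01 -2.73428503e-04  6.74499346e-06]
[320.34090595 218.0947748 ]
```

View pics/w1.png

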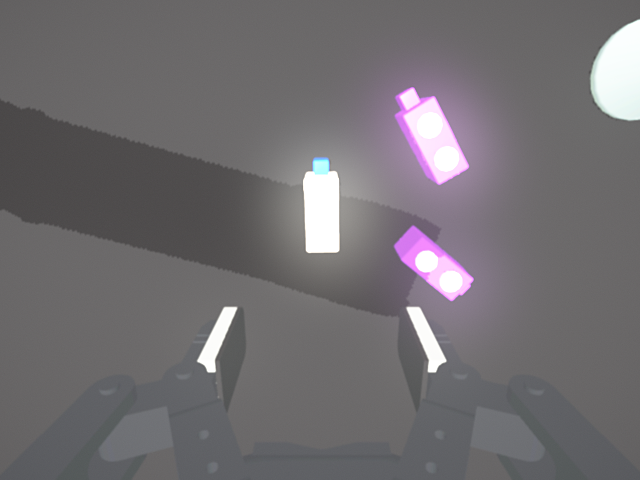

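The wrist view shows the cartridge at (321,212), tab up at (321,165), nearly aligned with the gripper. The purple pieces at (432,140) and (434,263) lie beside it. I fit the pose here.

Run:
```python
from h import *
c=load('w1.png');H,Sa,Va=hsv(c);r=(280,140,360,275)
m=np.zeros_like(Va,bool);m[r[1]:r[3],r[0]:r[2]]=((Va>235)&(Sa<40))[r[1]:r[3],r[0]:r[2]];m=largest(m)
y,x=np.nonzero(m);print(x.min(),x.max(),y.min(),y.max())
print(fit([(c,m,r)],CART,[.4305,-.3495,1.33]))
b=(H>95)&(H<125)&(Sa>110)&(Va>100);b[:,:280]=0;b[:,360:]=0;b[200:]=0
print(b.sum(),cen(b),ray(c,*cen(b),.02))
q=get_obs()['ee_rot'];a=2*np.arctan2(q[1],q[0]);print('tool x yaw',a)
```

```text
303 338 171 252
(array([ 0.43182852, -0.34856101,  1.34905739]), np.float64(0.04478325723329879))
34 (np.float64(320.52941176470586), np.float64(158.7941176470588)) [ 0.44137863 -0.30643617  0.02      ]
tool x yaw 1.326543388433344
```

```bash
python3 -m inch '[{"slide":[0.002,0.002,-0.05],"yaw":0.015},{"slide":[0.002,0.002,-0.05],"yaw":0.015},{"slide":[0.002,0.002,-0.08],"yaw":0.015},{"slide":[0.002,0.002,-0.11],"yaw":0.015},{"slide":[0.002,0.002,-0.14],"yaw":0.015},{"slide":[0.002,0.002,-0.16],"yaw":0.015},{"slide":[0.002,0.002,-0.175],"yaw":0.015},{"slide":[0.002,0.002,-0.184],"yaw":0.015},{"slide":[0.002,0.002,-0.184],"yaw":0.015},{"slide":[0.002,0.002,-0.184],"yaw":0.015}]' 70 40
python3 -m inch '[{"slide":[0,0,0],"yaw":0},{"slide":[0,0,0],"yaw":0},{"slide":[0,0,0],"yaw":0},{"slide":[0,0,0],"yaw":0},{"slide":[0,0,0],"yaw":0},{"slide":[0,0,0],"yaw":0},{"slide":[0,0,0],"yaw":0},{"slide":[0,0,0],"yaw":0}]' 255 40
```

```text
clock: 1.9
position: [0.4323, -0.3488, 0.0189]
ee_rot: [0.783, 0.622, -0.0, -0.0]
ft_force: [-0.9, -0.5, -0.5]
grip_width: 0.727
grasp_force: 0.0
clock: 2.57
position: [0.433, -0.3487, 0.0195]
ee_rot: [0.782, 0.623, 0.0, 0.001]
ft_force: [-1.3, -0.5, 5.3]
grip_width: 0.297
grasp_force: 40.6
```

Gripped at 0.297 (25 mm, matching the 26 mm block). I lift and carry it above the nest.

```bash
python3 -m inch '[{"slide":[0,0,0.03],"yaw":0},{"slide":[0,0,0.06],"yaw":0},{"slide":[0,0,0.09],"yaw":0},{"slide":[0,0,0.12],"yaw":0},{"slide":[0.02,0.031,0.12],"yaw":-0.1},{"slide":[0.04,0.062,0.12],"yaw":-0.22},{"slide":[0.06,0.093,0.12],"yaw":-0.34},{"slide":[0.08,0.124,0.12],"yaw":-0.46},{"slide":[0.1,0.16,0.12],"yaw":-0.58},{"slide":[0.12,0.195,0.12],"yaw":-0.7},{"slide":[0.14,0.23,0.12],"yaw":-0.82},{"slide":[0.16,0.265,0.12],"yaw":-0.94},{"slide":[0.175,0.29,0.12],"yaw":-1.03},{"slide":[0.187,0.311,0.12],"yaw":-1.076},{"slide":[0.187,0.311,0.12],"yaw":-1.076},{"slide":[0.187,0.311,0.12],"yaw":-1.076},{"slide":[0.187,0.311,0.12],"yaw":-1.076},{"slide":[0.187,0.311,0.12],"yaw":-1.076}]'
python3 - <<'E'
from h import *
c=snap('wrist','w2.png');q=get_obs();print(q['position'],2*np.arctan2(q['ee_rot'][1],q['ee_rot'][0]),q['grip_width'])
for n,p in dict(nest=[.619,-.038,.036],slot=[.619+.037*np.cos(.27),-.038+.037*np.sin(.27),.036]).items(): print(n,proj(c,p))
E
```

```text
clock: 4.07
position: [0.6191, -0.0388, 0.1384]
ee_rot: [0.991, 0.133, -0.0, 0.0]
ft_force: [-0.6, -0.5, -0.4]
grip_width: 0.295
grasp_force: 39.7
[ 0.6190742  -0.03882459  0.13841021] 0.26700423070134266 0.29127092013639977
nest [318.55419977 248.67604216]
slot [318.20127755 191.39069713]
```

View pics/w2.png

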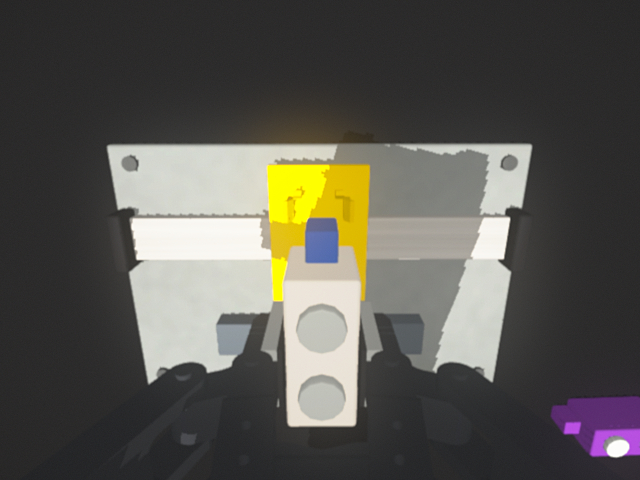

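The wrist view shows the cartridge held straight, tab at (321,240), caps at (321,328) and (321,397). The nest is ahead of it (268–370, 165–300) with the tab slot near (320,205), and the plate's far corners are at (108,145) and (532,145). I compare the held cartridge and the stage in this one camera.

Run:
```python
from h import *
c=load('w2.png');H,Sa,Va=hsv(c);z0=.119
r=(270,230,375,440)
m=np.zeros_like(Va,bool);mm=(Sa<55)&(Va>125);m[r[1]:r[3],r[0]:r[2]]=mm[r[1]:r[3],r[0]:r[2]]
C=np.array([.02,0,.041])
b=(H>105)&(H<130)&(Sa>120)&(Va>60);b[:,:280]=0;b[:,360:]=0
y,x=np.nonzero(b);print('tab px',x.min(),x.max(),y.min(),y.max())
# tab top front edge (z0+.02) at y min
a=.267;X=np.array([np.cos(a),np.sin(a)]);Y=np.array([-X[1],X[0]]);T=np.array([.6191,-.0388])
def loc(u,v,z): d=ray(c,u,v,z)[:2]-T; return np.round([d@X*1e3,d@Y*1e3],1)
print('tab outer edge, expect x 42',loc(cen(b)[0],y.min(),z0+.02),loc(cen(b)[0],y.min(),z0))
for v in (328,397):print('cap',loc(321.5,v,z0+.041))
for v in (285,350,420):
    row=c['frame'][v].astype(int).sum(1)
    print(v,row[272:296],row[345:372])
yl=(H>20)&(H<35)&(Sa>180)&(Va>120);y,x=np.nonzero(yl[170:240]);print('yellow',x.min(),x.max(), np.nonzero(yl)[0].min())
print('nest lip far',loc(320,np.nonzero(yl)[0].min(),.05),'sides',loc(x.min(),200,.05),loc(x.max(),200,.05))
for u,v in((109,145),(531,145)):print('plate corner (62,+-140)',loc(u,v,.01))
```

```text
tab px 307 336 232 261
tab outer edge, expect x 42 [43.2 -2.3] [37.  -2.6]
cap [17.4 -0.9]
cap [-9.7 -0.9]
285 [626 543 510 509 509 509 509 509 509 546 632 652 662 675 680 684 685 684
 683 684 684 683 683 683] [679 678 678 681 679 678 678 682 679 678 679 679 672 662 651 601 491 428
 422 431 423 405 396 396 396 400 397]
350 [476 476 476 458 377 235 193 207 201 198 186 187 275 477 647 673 677 679
 680 678 678 679 678 678] [677 677 675 676 679 680 678 676 678 678 672 664 591 372 198 177 187 199
 192 191 198 281 415 472 475 474 475]
420 [152 152 152 156 163 162 167 165 163 166 165 168 165 162 250 454 631 659
 662 666 665 668 665 668] [665 666 666 664 666 666 664 663 659 650 580 356 165 139 144 149 146 146
 143 151 141 141 146 153 154 159 159]
yellow 268 369 165
nest lip far [54.8 -0.2] sides [34.9 29.7] [ 34.9 -28.4]
plate corner (62,+-140) [ 62.6 137.1]
plate corner (62,+-140) [  62.4 -137.5]
```

Run:
```python
from h import *
c=load('w2.png');f=c['frame'].astype(int).sum(2)
for u in (300,345): print(u,'front',list(enumerate(f[244:284,u],244))[::2],'rear',list(enumerate(f[418:432,u],418)))
print('tab',list(enumerate(f[212:266,321],212))[::2])
E=np.array(c['extrinsics']);T=np.array([.6191,-.0388]);a=.267
print('cam',-E[:3,:3].T@E[:3,3],E[2,:3],c['cx'],c['cy'])
```

```text
300 front [(244, np.int64(419)), (246, np.int64(543)), (248, np.int64(578)), (250, np.int64(576)), (252, np.int64(578)), (254, np.int64(574)), (256, np.int64(580)), (258, np.int64(579)), (260, np.int64(576)), (262, np.int64(580)), (264, np.int64(576)), (266, np.int64(576)), (268, np.int64(578)), (270, np.int64(577)), (272, np.int64(576)), (274, np.int64(575)), (276, np.int64(579)), (278, np.int64(575)), (280, np.int64(624)), (282, np.int64(678))] rear [(418, np.int64(667)), (419, np.int64(666)), (420, np.int64(667)), (421, np.int64(665)), (422, np.int64(664)), (423, np.int64(671)), (424, np.int64(670)), (425, np.int64(591)), (426, np.int64(408)), (427, np.int64(218)), (428, np.int64(156)), (429, np.int64(169)), (430, np.int64(169)), (431, np.int64(170))]
345 front [(244, np.int64(409)), (246, np.int64(536)), (248, np.int64(568)), (250, np.int64(564)), (252, np.int64(565)), (254, np.int64(565)), (256, np.int64(566)), (258, np.int64(567)), (260, np.int64(567)), (262, np.int64(567)), (264, np.int64(568)), (266, np.int64(571)), (268, np.int64(565)), (270, np.int64(570)), (272, np.int64(5
[... 445 characters left out ...]
nt64(421)), (214, np.int64(421)), (216, np.int64(440)), (218, np.int64(379)), (220, np.int64(339)), (222, np.int64(341)), (224, np.int64(347)), (226, np.int64(340)), (228, np.int64(344)), (230, np.int64(342)), (232, np.int64(380)), (234, np.int64(386)), (236, np.int64(383)), (238, np.int64(381)), (240, np.int64(381)), (242, np.int64(379)), (244, np.int64(379)), (246, np.int64(378)), (248, np.int64(378)), (250, np.int64(373)), (252, np.int64(373)), (254, np.int64(371)), (256, np.int64(371)), (258, np.int64(369)), (260, np.int64(362)), (262, np.int64(408)), (264, np.int64(569))]
cam [ 0.69977858 -0.01761078  0.26893036] [-0.30900194 -0.08500089 -0.94725532] 321.30443020804944 242.0172270251569
```

Run:
```python
from h import *
from scipy.optimize import least_squares
c=load('w2.png');a=.267;X=np.array([np.cos(a),np.sin(a)]);Y=np.array([-X[1],X[0]]);T=np.array([.6191,-.0388])
obs=[(.03,.036,280.5),(.03,0,245),(-.03,.036,426),(.042,0,218),(.042,.02,231.5)]
def pr(x,y,z,pitch=0):
    p=np.r_[T+x*X+y*Y,z];E=np.array(c['extrinsics']);q=E[:3,:3]@p+E[:3,3]
    k=np.array([[1,0,0],[0,np.cos(pitch),-np.sin(pitch)],[0,np.sin(pitch),np.cos(pitch)]]);q=k@q
    return np.array([c['fx']*q[0]/q[2]+c['cx'],c['fy']*q[1]/q[2]+c['cy']])
def f(p,full=0):
    off,z0,oy=p[:3];pi=p[3] if len(p)>3 else 0
    e=[pr(off+x,0,z0+z,pi)[1]-v for x,z,v in obs]
    for s,u in((1,286.),(-1,355.6)): e.append(pr(off-.028,oy+s*.013,z0+.036,pi)[0]-u)
    if len(p)>3:
        e+=[(pr(.062+p[4],0,.01,pi)[1]-145)]
    return e
for p0 in([0,.119,0],[0,.119,0,0,0]):
    r=least_squares(f,p0,x_scale=.01);print(np.round(r.x,4),np.round(r.fun,1))
for z0 in (.119,):
    r=least_squares(lambda q:f([q[0],z0,q[1]]),[0,0]);print(r.x,np.round(r.fun,1))
```

```text
[ 0.0005  0.1164 -0.0007] [ 0.4  0.1 -0.1 -0.8  0.2  0.3 -0.3]
[ 0.0014  0.1156 -0.0007 -0.008   0.0026] [-0.1  0.4  0.1 -0.5  0.1  0.3 -0.3  0. ]
[ 0.00161383 -0.00068   ] [ 0.5 -0.5  2.9 -1.9 -0.7 -0.4  0.4]
```

The held cartridge sits within about 1 mm of the nest axis, well inside the flare. I lower it, slowly at the end.

```bash
python3 -m inch '[{"slide":[0,0,-0.02],"yaw":0.003},{"slide":[0,0,-0.04],"yaw":0.003},{"slide":[0,0,-0.055],"yaw":0.003},{"slide":[0,0,-0.065],"yaw":0.003},{"slide":[0,0,-0.07],"yaw":0.003},{"slide":[0,0,-0.074],"yaw":0.003},{"slide":[0,0,-0.077],"yaw":0.003},{"slide":[0,0,-0.077],"yaw":0.003},{"slide":[0,0,-0.077],"yaw":0.003}]'
python3 -m inch '[{"slide":[0,0,-0.002],"yaw":0},{"slide":[0,0,-0.004],"yaw":0},{"slide":[0,0,-0.005],"yaw":0},{"slide":[0,0,-0.006],"yaw":0},{"slide":[0,0,-0.006],"yaw":0},{"slide":[0,0,-0.006],"yaw":0}]'
```

```text
clock: 4.87
position: [0.6198, -0.0372, 0.0619]
ee_rot: [0.991, 0.135, 0.0, 0.0]
ft_force: [-0.7, -0.8, -1.0]
grip_width: 0.297
grasp_force: 39.7
clock: 5.37
position: [0.6195, -0.0372, 0.0556]
ee_rot: [0.991, 0.135, 0.0, 0.0]
ft_force: [-1.5, 0.1, 1.4]
grip_width: 0.298
grasp_force: 40.0
```

```bash
python3 -m inch '[{"slide":[0,0,-0.001],"yaw":0},{"slide":[0,0,-0.002],"yaw":0},{"slide":[0,0,-0.002],"yaw":0},{"slide":[0,0,-0.002],"yaw":0}]'
```

```text
clock: 5.7
position: [0.6197, -0.0376, 0.0555]
ee_rot: [0.991, 0.135, 0.0, 0.001]
ft_force: [-9.3, -1.4, 19.4]
grip_width: 0.298
grasp_force: 42.4
```

```bash
python3 -m inch '[{"slide":[0,0,0.002],"yaw":0},{"slide":[0,0,0.002],"yaw":0},{"slide":[0,0,0.002],"yaw":0},{"slide":[0,0,0.002],"yaw":0},{"slide":[0,0,0.002],"yaw":0},{"slide":[0,0,0.002],"yaw":0}]' 110 40
python3 -m inch '[{"slide":[0,0,0.02],"yaw":0},{"slide":[0,0,0.04],"yaw":0},{"slide":[0,0,0.06],"yaw":0},{"slide":[0,0,0.08],"yaw":0},{"slide":[0,0,0.1],"yaw":0},{"slide":[-0.03,-0.009,0.12],"yaw":0},{"slide":[-0.06,-0.018,0.14],"yaw":0},{"slide":[-0.06,-0.018,0.14],"yaw":0},{"slide":[-0.06,-0.018,0.14],"yaw":0},{"slide":[-0.06,-0.018,0.14],"yaw":0}]'
python3 - <<'E'
from h import *
c=snap('wrist','w3.png');q=get_obs();print(q['position'])
for n,p in dict(nest=[0,0,.036],cap=[0,0,.077],slot=[.037,0,.036],knob=[-.075,0,.084],hole=[-.075,-.045,.026]).items():
    X=np.array([np.cos(.27),np.sin(.27)]);Y=np.array([-X[1],X[0]]);print(n,proj(c,np.r_[np.array([.619,-.038])+p[0]*X+p[1]*Y,p[2]]))
E
```

```text
clock: 6.2
position: [0.6193, -0.0371, 0.0551]
ee_rot: [0.991, 0.135, -0.0, -0.0]
ft_force: [-0.1, 0.1, 0.4]
grip_width: 0.568
grasp_force: 0.0
clock: 7.03
position: [0.5596, -0.0551, 0.1952]
ee_rot: [0.991, 0.135, 0.0, 0.0]
ft_force: [0.8, -0.1, -1.1]
grip_width: 0.568
grasp_force: 0.0
[ 0.55964719 -0.05481177  0.19465099]
nest [319.25141557 142.65704073]
cap [318.92712273 147.66636048]
slot [319.21038538  87.96901589]
knob [318.98335108 263.10608096]
hole [374.69404695 236.67755394]
```

View pics/w3.png

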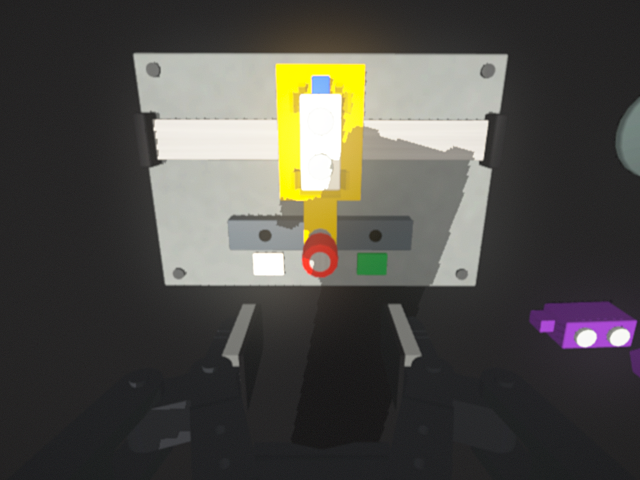

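The picture shows the cartridge in the nest, block (300–341, 93–191) with its blue tab at (321,84) in the slot. The red knob top is at (320,262), the green marker at (372,264) and the read hole at (376,236). A quick numeric check of the seat and the knob follows.

Run:
```python
from h import *
c=load('w3.png');H,Sa,Va=hsv(c);r=(285,80,355,205)
m=np.zeros_like(Va,bool);m[r[1]:r[3],r[0]:r[2]]=((Sa<70)&(Va>150))[r[1]:r[3],r[0]:r[2]];m=largest(m)
X=np.array([np.cos(.27),np.sin(.27)]);Y=np.array([-X[1],X[0]])
def loc(p,o=np.array([.619,-.038])): d=np.array(p)[:2]-o;return np.round([d@X*1e3,d@Y*1e3],1)
p,e=fit([(c,m,r)],CART+[0,0,.036],[.619,-.038,.27]);print('cart vs nest est',loc(p),p[2],e)
red=((H<6)|(H>174))&(Sa>150)&(Va>100);y,x=np.nonzero(red);print(x.min(),x.max(),y.min(),y.max())
print('knob (exp -75,0)',loc(ray(c,(x.min()+x.max())/2,262,.084)))
print('holes',loc(ray(c,376,236,.026)),loc(ray(c,265,236,.026)))
for u,v in((135,54),(506,55),(165,286),(475,286)):print('corner',loc(ray(c,u,v,.01)))
for n in('top','scene'):
    k=snap(n,n+'3.png')
```

```text
cart vs nest est [ 1.9 -0.6] 0.27047075136533844 0.021588226312265868
302 337 234 276
knob (exp -75,0) [-74.2  -0.3]
holes [-74.4 -46. ] [-74.5  44.2]
corner [ 61.6 136.4]
corner [  61.2 -138.2]
corner [-126.7  138.3]
corner [-126.5 -139.2]
```

The cartridge is within 2 mm of the nest centre, with the yaw matching. Next I grasp the knob.

```bash
python3 -m inch '[{"slide":[-0.0125,-0.0033,-0.03],"yaw":0},{"slide":[-0.0125,-0.0033,-0.06],"yaw":0},{"slide":[-0.0125,-0.0033,-0.08],"yaw":0},{"slide":[-0.0125,-0.0033,-0.1],"yaw":0},{"slide":[-0.0125,-0.0033,-0.115],"yaw":0},{"slide":[-0.0125,-0.0033,-0.125],"yaw":0},{"slide":[-0.0125,-0.0033,-0.129],"yaw":0},{"slide":[-0.0125,-0.0033,-0.129],"yaw":0},{"slide":[-0.0125,-0.0033,-0.129],"yaw":0}]' 110 60
python3 -m inch '[{"slide":[0,0,0],"yaw":0},{"slide":[0,0,0],"yaw":0},{"slide":[0,0,0],"yaw":0},{"slide":[0,0,0],"yaw":0},{"slide":[0,0,0],"yaw":0},{"slide":[0,0,0],"yaw":0}]' 255 60
```

```text
clock: 7.93
position: [0.5474, -0.0583, 0.0667]
ee_rot: [0.991, 0.136, 0.0, 0.0]
ft_force: [-0.4, -0.2, -0.3]
grip_width: 0.567
grasp_force: 0.0
clock: 8.43
position: [0.5475, -0.0584, 0.0668]
ee_rot: [0.991, 0.136, 0.001, 0.0]
ft_force: [2.4, 0.8, 1.2]
grip_width: 0.273
grasp_force: 58.7
```

```bash
python3 -m inch '[{"slide":[0,0,0.003],"yaw":0},{"slide":[0,0,0.006],"yaw":0},{"slide":[0,0,0.009],"yaw":0},{"slide":[0,0,0.012],"yaw":0},{"slide":[0,0,0.0135],"yaw":0},{"slide":[0,0,0.0135],"yaw":0},{"slide":[0,0,0.0135],"yaw":0},{"slide":[0,0,0.0135],"yaw":0}]'
```

```text
clock: 9.1
position: [0.5473, -0.0584, 0.0797]
ee_rot: [0.991, 0.136, 0.001, -0.0]
ft_force: [7.0, 0.5, -7.8]
grip_width: 0.269
grasp_force: 59.1
```

```bash
python3 -m inch '[{"slide":[0,0,0.001],"yaw":0},{"slide":[0.001,-0.004,0.001],"yaw":0},{"slide":[0.0025,-0.009,0.001],"yaw":0},{"slide":[0.004,-0.0145,0.001],"yaw":0},{"slide":[0.0056,-0.02,0.001],"yaw":0},{"slide":[0.007,-0.0255,0.001],"yaw":0},{"slide":[0.0086,-0.031,0.001],"yaw":0},{"slide":[0.01,-0.0365,0.001],"yaw":0},{"slide":[0.0112,-0.0405,0.001],"yaw":0},{"slide":[0.012,-0.0434,0.001],"yaw":0},{"slide":[0.012,-0.0434,0.001],"yaw":0},{"slide":[0.012,-0.0434,0.001],"yaw":0},{"slide":[0.012,-0.0434,0.001],"yaw":0}]'
python3 - <<'E'
from h import *
snap('scene','s4.png');c=snap('wrist','w4.png')
cv2.imwrite('pics/w4s.png',np.hstack([c['frame'][::-1][::-1][:,120:520,::-1],load('s4.png')['frame'][150:390,180:420,::-1].repeat(2,0).repeat(2,1)[:480,:400]]))
E
```

```text
clock: 10.18
position: [0.5593, -0.1016, 0.0804]
ee_rot: [0.991, 0.136, 0.0, -0.0]
ft_force: [7.5, 0.4, -8.5]
grip_width: 0.27
grasp_force: 59.3
```

View pics/w4s.png

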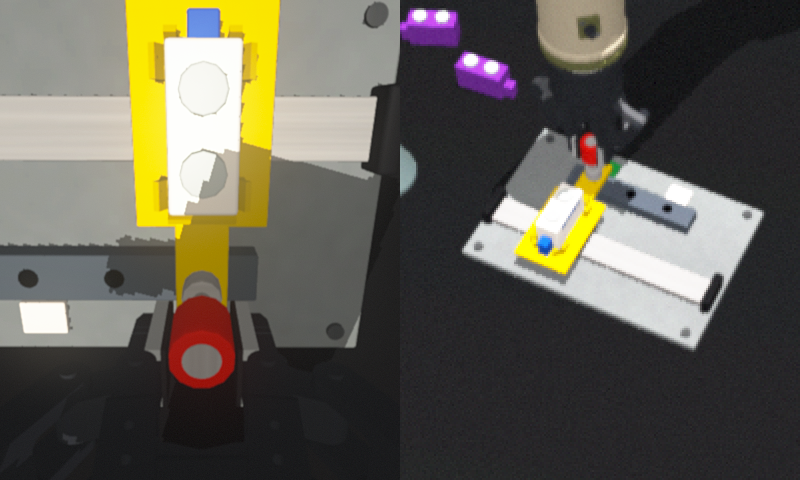

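The left half (wrist) shows the carriage moved with the cartridge still seated, tab at (204,22). The middle and white-side holes are bare at (113,278) and (28,278). The right half (scene) shows the red knob at (590,148) beside the green tile (615,168). I lower the pin.

```bash
python3 -m inch '[{"slide":[0,0,-0.002],"yaw":0},{"slide":[0,0,-0.004],"yaw":0},{"slide":[0,0,-0.006],"yaw":0},{"slide":[0,0,-0.008],"yaw":0},{"slide":[0,0,-0.01],"yaw":0},{"slide":[0,0,-0.012],"yaw":0},{"slide":[0,0,-0.0145],"yaw":0},{"slide":[0,0,-0.0145],"yaw":0},{"slide":[0,0,-0.0145],"yaw":0}]'
```

```text
clock: 11.03
position: [0.5593, -0.1017, 0.0666]
ee_rot: [0.991, 0.136, 0.0, -0.0]
ft_force: [3.6, 1.3, 1.5]
grip_width: 0.269
grasp_force: 60.3
```

The pin is in the hole: rest height with no side load. Next I press the knob home.

```bash
python3 -m inch '[{"slide":[0,0,-0.001],"yaw":0},{"slide":[0,0,-0.002],"yaw":0},{"slide":[0,0,-0.003],"yaw":0},{"slide":[0,0,-0.004],"yaw":0},{"slide":[0,0,-0.0045],"yaw":0},{"slide":[0,0,-0.0045],"yaw":0},{"slide":[0,0,-0.0045],"yaw":0}]'
```

```text
clock: 11.62
position: [0.5596, -0.1021, 0.0635]
ee_rot: [0.991, 0.135, 0.001, 0.0]
ft_force: [-1.0, 2.8, 17.0]
grip_width: 0.269
grasp_force: 62.1
```

```bash
python3 -m inch '[{"slide":[0,0,-0.0005],"yaw":0},{"slide":[0,0,-0.001],"yaw":0},{"slide":[0,0,-0.001],"yaw":0},{"slide":[0,0,-0.001],"yaw":0}]'
python3 - <<'E'
from h import *
c=snap('wrist','w5.png')
def red(c):
    H,Sa,Va=hsv(c);m=((H<6)|(H>174))&(Sa>150)&(Va>70);m=largest(m);y,x=np.nonzero(m);return x.min(),x.max(),y.min(),y.max(),[round(v,2) for v in cen(m)]
k=load('w4.png');print(red(k),red(c))
# grey disc on top of knob
for i in(k,c):
    H,Sa,Va=hsv(i);d=(Sa<60)&(Va>60);d[:,:295]=0;d[:,350:]=0;d[:330]=0;d[395:]=0;d=largest(d);print(d.sum(),cen(d))
E=np.array(c['extrinsics']);X=np.array([np.cos(.27),np.sin(.27)]);Y=np.array([-X[1],X[0]])
for z in(.0964,.0954,.080,.081,.084): print(z,proj(k if z>.09 else c,np.r_[np.array([.619,-.038])-.075*X-.045*Y,z]))
cv2.imwrite('pics/w5c.png',c['frame'][150:480,150:490,::-1])
E
```

```text
clock: 11.95
position: [0.5597, -0.1021, 0.0633]
ee_rot: [0.991, 0.135, 0.001, 0.001]
ft_force: [-4.8, 2.7, 25.6]
grip_width: 0.273
grasp_force: 63.1
(np.int64(288), np.int64(355), np.int64(296), np.int64(388), [np.float64(321.29), np.float64(338.6)]) (np.int64(288), np.int64(354), np.int64(297), np.int64(389), [np.float64(321.14), np.float64(339.51)])
1011 (np.float64(321.2482690405539), np.float64(360.91790306627104))
1014 (np.float64(321.06410256410254), np.float64(362.08678500986196))
0.0964 [317.62432021 364.20329298]
0.0954 [317.65094596 362.4476945 ]
0.08 [316.0029027  366.04221845]
0.081 [315.96924602 367.84089762]
0.084 [315.86535625 373.39297116]
```

View pics/w5c.png

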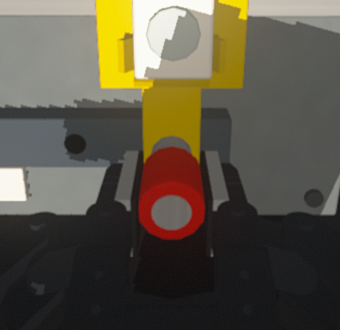

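The knob is held in the fingers without noticeable slip, top disc at (171,212) in the crop, and the cartridge is still in place. To confirm that the hard stop is the knob's home, I trace force against height.

```bash
for i in 1 2 3 4 5; do python3 -m inch '[{"slide":[0,0,0.0008],"yaw":0},{"slide":[0,0,0.0008],"yaw":0},{"slide":[0,0,0.0008],"yaw":0},{"slide":[0,0,0.0008],"yaw":0}]' | grep -E "position|ft_f"; done
```

```text
position: [0.5596, -0.1021, 0.0635]
ft_force: [-2.0, 1.7, 18.4]
position: [0.5595, -0.1021, 0.0636]
ft_force: [1.8, 1.7, 11.4]
position: [0.5595, -0.102, 0.0636]
ft_force: [3.7, 0.7, 6.0]
position: [0.5594, -0.102, 0.0642]
ft_force: [5.2, 1.5, 3.0]
position: [0.5594, -0.102, 0.0649]
ft_force: [5.3, 1.1, 2.8]
```

The hard stop starts at a spring force of about 3 N, which matches the knob fully home. I press again and hold, then hand in.

```bash
python3 -m inch '[{"slide":[0,0,-0.0012],"yaw":0},{"slide":[0,0,-0.0024],"yaw":0},{"slide":[0,0,-0.0032],"yaw":0},{"slide":[0,0,-0.0032],"yaw":0},{"slide":[0,0,-0.0032],"yaw":0},{"slide":[0,0,-0.0032],"yaw":0},{"slide":[0,0,-0.0032],"yaw":0},{"slide":[0,0,-0.0032],"yaw":0}]' && python3 -c "
from workcell import *
o=get_obs();print(o['ft_force'],o['position']);print(hand_in())"
```

```text
clock: 14.33
position: [0.5597, -0.102, 0.0635]
ee_rot: [0.991, 0.135, 0.001, 0.0]
ft_force: [-1.0, 3.1, 19.7]
grip_width: 0.273
grasp_force: 62.4
[-0.99643968  3.12950103 19.68081285] [ 0.55965584 -0.10199779  0.0634625 ]
the job is handed in; nothing more can be done
None
```

I handed the job in at about 14 s with the cartridge seated in the nest, the carriage locked in the hole beside the green marker, and the knob still held fully pressed (about 20 N down); no verdict came back.

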